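# Load a taper tool holder into the tightening stand

### The arm

A 7-joint arm with a two-finger parallel gripper is mounted at the origin on the work surface. World frame = base frame: x ahead of the robot, y to its left, z up, the work surface at z = 0. Lengths are in m, angles in rad, forces in N, time in s.
With the tool pointing down it reaches from about 0.4 to 0.85 m from the base axis. Payload 4.4 kg.
Tool frame: the origin (TCP) lies between the finger pads; the fingertips stand 19 mm ahead of it and the grasp point (between the pads) is the TCP; z points along the fingers, y is the direction in which the jaws open and shut (so a half turn about z gives the same grasp; the last joint's range is limited). The gripper opens to 94 mm and grips with 3 to 60 N. Pads are 16 mm wide; open, the fingers measure 119 mm over their backs; the gripper's body (75 mm by 177 mm) begins 78 mm behind the grasp point.
Start: joints at [1.077, 0.628, 0.038, 1.517, -0.027, 0.996, -0.02], TCP at [0.27, -0.591, 0.224] pointing down, gripper open.
Joint ranges: [-3.06, 3.06], [-0.37, 2.12], [-1.25, 1.32], [0.18, 2.47], [-1.1, 4.24], [0.23, 1.98], [-2.94, 2.94]. Speed limits (rad/s): [2.57, 2.57, 3.14, 3.14, 3.14, 3.14, 3.14].

### API

Orientations are given as a rotation vector (axis times angle).
In Python, from workcell import move_pose, servo_line, move_joints, grip, sleep, ik, get_obs, get_image, MotionError, finish_job, masks_of, landmark_of gives the robot as it stands. Calls block until the motion is done:
- move_pose(position, orientation): joint-space move of the TCP to a pose.
- servo_line(position, vel=0.15, frame=None, threshold=None): straight line of the TCP; frame=None keeps the orientation; vel is the mean speed in m/s. With threshold (N) it stops when the force on the tool has changed by that much, and returns True; else False.
- move_joints(angles): joint-space move.
- grip(opening, newtons=None): finger opening in m; newtons is the grip in N (None keeps the last); returns when the fingers have stopped.
- sleep(seconds).
- ik(position, orientation): joint angles nearest the present ones, or None.
- get_obs(): the state.
- get_image(name): name is "side" or "top" or "wrist"; returns a dict with "frame" (420x560x3 uint8, red, green, blue), "K" (3x3 intrinsics, pixels), "rvec" (rotation vector, rad) and "tvec" (3), from world to camera coordinates, as OpenCV has them. Camera axes: x right, y down, z forward; pixel columns grow to the right and rows downward; lengths in m; the calibration is good to about 2 mm. A picture is of the moment at which its call begins. There is no depth.
A pose or a line that the arm cannot do raises MotionError and nothing moves.
- finish_job(): hands the job in, once; it reports no verdict.
Trained networks look in a picture, given as the dict that the camera call returned (one of the last four; its "shot" number tells which), for a name from the list of things; names that differ only in an ending like _2 or _b are one class to them, and where a whole thing is asked for, a point or a joint stands for the part that bears it (a point fixed in the world has none). Each returns a list of dicts, best first, with "p" (0 to 1); they miss things now and then, are a little off and sometimes report something else, mostly with a low value. They report only what shows in the picture. A call takes as long as a camera call.
- masks_of(picture, thing): "mask" (420x560 bool, what is visible of it).
- landmark_of(picture, thing): "at" ([x, y, z] in m, in world coordinates, good to about 4 mm: a listed point, or the origin of a listed thing).
The state is a dict: "time_s": time; "qpos": joint angles; "joint_velocities": joint speeds; "effort": joint torques, N m; "eef_pos": TCP position; "tcp_rot": TCP orientation; "wrist_force": force on the tool from outside, world axes, zero at the start; "ft_torque": the same for the moment, N m; "gripper_width": finger opening in m.
Only numpy, scipy, OpenCV 4.12 (cv2) and the standard library are available. Lean on these libraries where they do the work, as an engineer would, in place of code of your own. Each camera call takes 0.05 s, during which the arm holds its last target.

### The job

Take the blue-banded tool holder out of the slanted rack and seat it gently, fully home and upright, in the conical socket of the tightening stand; do not drop or ram it in. Then swing the orange clamp all the way round until its finger lies over the holder's flange, and let go. Leave the yellow- and red-banded holders in their pockets and the oil bottle standing where it is.

Things in the scene. Friction and masses are not known exactly. Their poses are not given: they have to be found in the camera images.
- blue_holder_mid (a point): Holder to load: steel, blue band near the top, 127 mm long, about 0.7 kg. From the foot: taper 56 mm long (29 mm wide at the foot, 48 at the flange), dark flange 60 mm wide, 9 thick, plain round shank 34 mm wide, 62 long, for gripping. The point: on the axis, half-way, 63.5 mm above the foot. z: foot to shank. Starts in a rack pocket, leaning 30 degrees; draws out along its axis, clear after 62 mm.
- yellow_holder_mid (a point): An identical holder with a yellow band in another pocket of the rack; point and axes as for the blue one. To be left alone.
- red_holder_mid (a point): An identical holder with a red band in another pocket of the rack; point and axes as for the blue one. To be left alone.
- rack: Grey rack, 130 x 300 mm, fixed, with three black conical pockets 95 mm apart along its y axis, filled by the three holders in any order. Origin: centre of its underside, z up. The pocket mouths (65 mm wide outside) are centred 100 mm above the table at x = 0; pockets and holders lean 30 degrees from vertical towards the rack's -x, the robot's side.
- socket_mouth (a point): Centre of the mouth of the stand's upright conical socket, dark steel, 85 mm above the table; z up, x and y are the stand's. 49.6 mm wide at the mouth, narrowing like the holder's taper, 62 mm deep, wall 8 mm. Holder home: its flange rests on the mouth, its mid point is 7.5 mm above this one; it centres itself within about 1 mm.
- stand: Tightening stand, fixed: blue base plate 100 x 200 x 14 mm that carries the socket and, 65 mm from the socket axis to -y, a post with the swing clamp. Origin: under the socket axis at table height, z up. The plate reaches 55 mm to +y and 145 mm to -y.
- clamp_pivot (a point): On the clamp's upright pivot axis, 127 mm above the table, 65 mm from the socket axis to the stand's -y. The orange clamp is a flat arm 14 mm wide, 97 to 107 mm above the table (hub 28 mm wide, to 110 mm), with a 44 mm finger on one side of the pivot and the knob on the other. x points from pivot to knob and turns with the clamp.
- clamp_knob (a point): Black upright round knob on the clamp's tail, 16 mm wide, 75 mm from the pivot, standing 40 mm clear of the arm. The point: on the knob's axis, 127 mm above the table, 20 mm below its top. About 2 N sideways moves it; it stays where it is left.
- clamp (a joint): Clamp angle, rad, growing clockwise seen from above. 0: fully open, knob to the stand's +x side of the pivot; 1.571: end stop, fully closed, finger pointing at the socket axis 3 mm above the flange of a seated holder (one that is not home blocks it), knob to the stand's -y. Starts between 0 and 0.35.
- oil_bottle: Small oil bottle, 52 mm across, 150 mm tall, red cap, standing on the table. Origin: centre of its underside. To be left standing.

How it is judged:
By the outcome, as a careful person would: the job done as asked, in the order asked, and still so for the second after the job is handed in, with the robot touching nothing.
It also fails if it takes over 56 s, if anything falls off the work surface, if the arm or the gripper's body presses on something with over 40 N, if the wrist force passes 120 N, or if a joint passes its speed limit or range.

## Working session

There is one attempt and no reset: what is moved stays moved. The work goes in short steps, each a Python script; the robot and the scene stay as the last script left them, time stands still between calls to the robot, and variables do not carry over. Pictures are saved under pics/ and viewed, and the job is handed in when it is done.

```bash
mkdir -p pics; ls
cat > h.py <<'E'
import numpy as np, cv2
from workcell import *
from scipy.spatial.transform import Rotation as R
def save(p,n): cv2.imwrite('pics/'+n+'.png',p['frame'][:,:,::-1])
def proj(p,X):
    return cv2.projectPoints(np.array(X,float).reshape(-1,3),np.array(p['rvec'],float),np.array(p['tvec'],float),np.array(p['K'],float),None)[0].reshape(-1,2)
E
python3 - <<'E'
from h import *
names="blue_holder_mid yellow_holder_mid red_holder_mid rack socket_mouth stand clamp_pivot clamp_knob oil_bottle".split()
print(get_obs())
for c in ["side","top"]:
    p=get_image(c); save(p,c+'0')
    print(c, 'campos',(-R.from_rotvec(np.ravel(p['rvec'])).as_matrix().T@np.ravel(p['tvec'])).round(3))
    for n in names:
        for d in landmark_of(p,n)[:2]:
            print(n,np.round(d['at'],4),round(d['p'],2),proj(p,d['at'])[0].round())
E
```

```text
pics
{'time_s': 0.0, 'qpos': array([ 1.0772164 ,  0.62936127,  0.0384295 ,  1.51833363, -0.02700167,
        0.9963071 , -0.0199794 ]), 'joint_velocities': array([ 6.86980891e-04,  8.18601279e-04,  1.61767594e-03, -4.85816315e-05,
        3.18628666e-04,  8.65064009e-04, -1.24862121e-03]), 'effort': array([ 1.02951424e-03, -5.49723959e+01,  1.14333406e+00, -1.86633986e+01,
       -5.23334218e-02,  2.35924363e-02,  1.20954969e-04]), 'eef_pos': array([ 0.26942879, -0.59084459,  0.22355505]), 'tcp_rot': array([-3.06819067e+00, -6.66498504e-01,  6.55517784e-04]), 'wrist_force': array([ 0.06065911,  0.11428137, -0.07692298]), 'ft_torque': array([-0.01246542,  0.06030224,  0.03676178]), 'gripper_width': 0.09376350941606681}
side campos [0.1   0.655 0.652]
blue_holder_mid [0.5605 0.207  0.1034] 0.78 [240. 266.]
yellow_holder_mid [0.5964 0.12   0.0998] 0.65 [256. 239.]
red_holder_mid [0.5332 0.2946 0.1065] 0.84 [218. 297.]
rack [ 0.5686  0.2127 -0.002 ] 0.71 [239. 305.]
socket_mouth [ 0.4592 -0.2346  0.0849] 0.6 [391. 196.]
stand [ 4.586e-01 -2.336e-01  4.000e-04] 0.93 [387. 224.]
clamp_pivot [ 0.4778 -0.2916  0.1293] 0.93 [396. 170.]
clamp_pivot [0.532  0.2937 0.1077] 0.34 [219. 297.]
oil_bottle [ 0.7398 -0.1261  0.0019] 0.72 [277. 206.]
top campos [ 0.524 -0.018  1.031]
blue_holder_mid [0.5654 0.2074 0.105 ] 0.96 [167. 243.]
yellow_holder_mid [0.5635 0.2072 0.1075] 0.74 [167. 244.]
yellow_holder_mid [0.5984 0.1164 0.1043] 0.61 [216. 226.]
red_holder_mid [0.531  0.2909 0.1086] 0.55 [122. 262.]
rack [0.5671 0.2113 0.0036] 0.87 [177. 245.]
socket_mouth [ 0.4555 -0.23    0.0857] 0.61 [399. 303.]
stand [ 0.4566 -0.2399 -0.0009] 0.56 [394. 299.]
clamp_pivot [ 0.4776 -0.2914  0.1251] 0.96 [438. 292.]
clamp_knob [ 0.5532 -0.2859  0.1257] 0.97 [433. 250.]
oil_bottle [ 0.7333 -0.124  -0.0031] 0.97 [337. 167.]
```

View pics/side0.png

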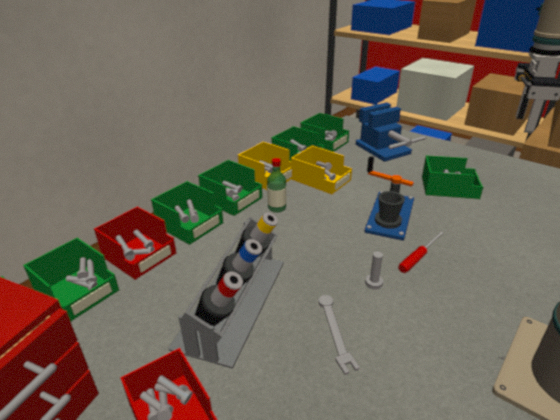

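View pics/top0.png

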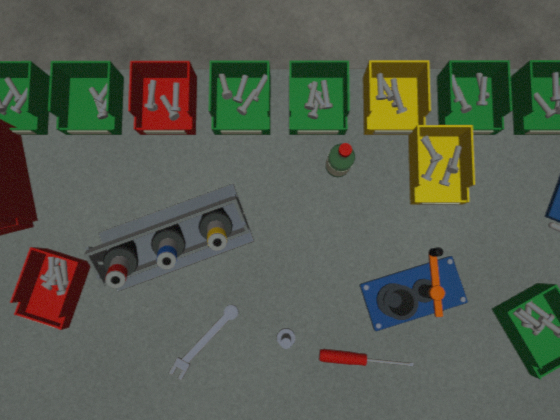

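The blue-banded holder is in the middle pocket (band at about (167,255) in the top view, (250,247) in the side view). The socket is at about (399,300) in the top view, and the clamp is open with its knob at (435,252). Next I'll hover on the holder's axis and look with the wrist camera.

```bash
cat >> h.py <<'E'
def frm(z,y):  # tool orientation with z dir & jaw y dir
    z=np.array(z,float);z/=np.linalg.norm(z);y=np.array(y,float);y-=z*(y@z);y/=np.linalg.norm(y)
    return R.from_matrix(np.c_[np.cross(y,z),y,z])
aR=0.356
def rackaxis(a): return np.array([-np.cos(a)*.5,-np.sin(a)*.5,np.sqrt(.75)])
E
python3 - <<'E'
from h import *
ax=rackaxis(aR); mid=np.array([.563,.2072,.1065])
for s in (1,-1):
    y=s*np.array([-np.sin(aR),np.cos(aR),0])
    o=frm(-ax,y).as_rotvec()
    for d in (0.035,0.1,0.16): print(s,d,ik(mid+ax*d,o))
    print('stand')
    for a0 in (0.34,): 
        for yy in ([-np.sin(a0),np.cos(a0),0],[np.cos(a0),np.sin(a0),0]):
            print(ik([.4575,-.2335,.2],frm([0,0,-1],s*np.array(yy)).as_rotvec()))
E
```

```text
1 0.035 [ 0.26443178  0.78302009 -1.05715384  2.28039818  1.88044007  0.73739471
 -0.25159591]
1 0.1 [ 0.30433079  0.58869887 -1.0562709   2.31126169  1.7125683   0.59342531
 -0.1609845 ]
1 0.16 [ 0.12276709  0.30379886 -0.69675815  2.32108713  1.38300119  0.26926579
  0.12338832]
stand
[ 0.93852537  0.56927378 -0.78223468  1.90749091  0.5166994   0.8774062
  1.80408835]
[ 0.66432714  0.48541302 -0.35551313  1.91483737  0.23274474  0.7811607
  0.52026603]
-1 0.035 [-0.18837877  0.56832827 -0.32627444  2.29209404  2.39561861  0.30460988
  2.28562511]
-1 0.1 [-0.05016047  0.43184147 -0.50501506  2.31971744  1.925291    0.27329487
  2.7400554 ]
-1 0.16 None
stand
[ 0.38804851  0.46708053  0.04180947  1.92268886 -0.02754441  0.75236395
 -0.78530041]
[ 0.088026    0.5078723   0.48352947  1.93099519 -0.3272945   0.78000548
 -2.04656856]
```

Run:
```python
from h import *
ax=rackaxis(aR); mid=np.array([.563,.2072,.1065])
y=np.array([-np.sin(aR),np.cos(aR),0]); rot=frm(-ax,y)
grip(0.06,20)
move_pose([.45,-.05,.36],frm([0,0,-1],y).as_rotvec())
print(get_obs()['qpos'].round(2))
for c in ("top","wrist"): save(get_image(c),c+'h0')
p=get_image('wrist')
for n in ("socket_mouth","clamp_knob","clamp_pivot","blue_holder_mid"):
    for d in landmark_of(p,n)[:2]: print(n,np.round(d['at'],4),round(d['p'],2),proj(p,d['at'])[0].round())
for d in (.125,.12,.1,.035):
    print(d,ik(mid+ax*d,rot.as_rotvec()))
move_pose(mid+ax*.12,rot.as_rotvec())
o=get_obs();print(o['time_s'],o['qpos'].round(2),o['eef_pos'])
for c in ("top","wrist","side"):
    p=get_image(c); save(p,c+'h1')
    for n in ("blue_holder_mid","yellow_holder_mid","red_holder_mid","rack"):
        for d in landmark_of(p,n)[:2]: print(c,n,np.round(d['at'],4),round(d['p'],2),proj(p,d['at'])[0].round())
    print(proj(p,[mid-ax*0,mid+ax*.0635]).round())
```

```text
[ 0.73  0.28 -0.88  1.81  0.23  1.16  1.7 ]
socket_mouth [ 0.4542 -0.2308  0.0866] 0.91 [149. 131.]
clamp_pivot [ 0.4739 -0.296   0.128 ] 0.97 [ 76. 129.]
blue_holder_mid [0.5664 0.204  0.1044] 0.55 [419. 313.]
0.125 [ 0.3279661   0.51064917 -1.05688863  2.31605374  1.61869084  0.53319877
 -0.08828028]
0.12 [ 0.32277541  0.52638674 -1.05668453  2.31541818  1.63937465  0.54532029
 -0.10512823]
0.1 [ 0.10670717  0.47648164 -0.730349    2.31578801  1.80673013  0.38368581
 -0.27348603]
0.035 [ 0.26443178  0.78302009 -1.05715384  2.28039818  1.88044007  0.73739471
 -0.25159591]
5.75 [ 0.32  0.53 -1.06  2.31  1.64  0.55 -0.1 ] [0.507417   0.18574931 0.2106491 ]
top blue_holder_mid [ 0.5559 -0.2879  0.1215] 0.69 [434. 249.]
top yellow_holder_mid [0.5968 0.1184 0.1053] 0.76 [215. 227.]
top yellow_holder_mid [ 0.7354 -0.1224 -0.0044] 0.25 [336. 166.]
top red_holder_mid [0.5295 0.2967 0.1058] 0.56 [119. 263.]
top rack [0.5666 0.2099 0.001 ] 0.8 [178. 245.]
[[167. 245.]
 [165. 260.]]
wrist blue_holder_mid [0.5646 0.2062 0.1098] 0.93 [281. 211.]
wrist yellow_holder_mid [0.5949 0.1196 0.1094] 0.67 [176. 209.]
wrist rack [5.675e-01 2.085e-01 1.000e-04] 0.68 [282. 141.]
[[282. 207.]
 [282. 233.]]
side blue_holder_mid [0.5614 0.2045 0.0989] 0.66 [241. 267.]
side yellow_holder_mid [0.5948 0.1184 0.1015] 0.83 [257. 239.]
side red_holder_mid [0.528  0.2986 0.1067] 0.77 [218. 300.]
side rack [ 0.5681  0.21   -0.0008] 0.92 [240. 304.]
side rack [ 0.4612 -0.237  -0.0019] 0.36 [386. 224.]
[[239. 265.]
 [253. 245.]]
```

View pics/wristh1.png

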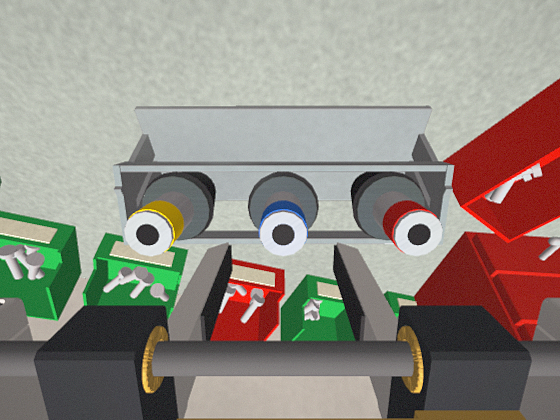

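View pics/wristh0.png

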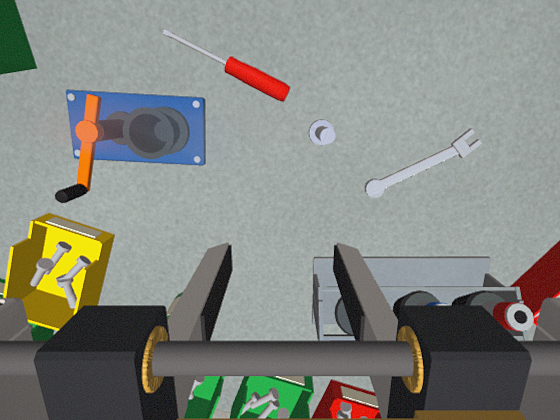

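View pics/sideh1.png

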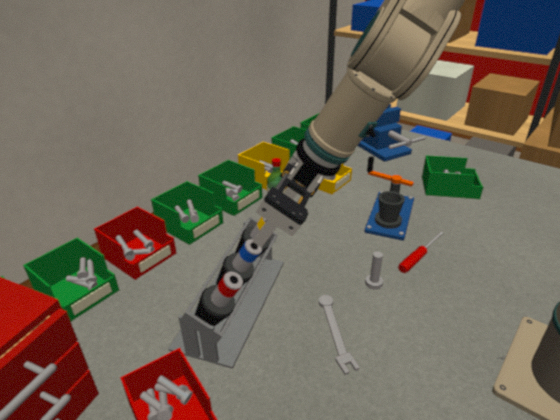

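The wrist view shows the blue holder's top centre at (283,235), midway between the fingers; I predicted (282,233). Now to approach, grip and draw it out.

Run:
```python
from h import *
ax=rackaxis(aR); mid=np.array([.563,.2072,.1065])
print(servo_line(mid+ax*.035,vel=.08,threshold=12))
o=get_obs();print(o['time_s'],o['eef_pos'],o['wrist_force'].round(1))
p=get_image('wrist');save(p,'w2')
grip(0.02,40)
o=get_obs();print(o['time_s'],o['eef_pos'],o['wrist_force'].round(1),o['gripper_width'])
p=get_image('wrist');save(p,'w3');p=get_image('side');save(p,'s3')
```

```text
False
7.7167 [0.5465989  0.20114158 0.13725326] [-0.3 -0.1  0.1]
8.3 [0.5466482  0.20105038 0.13693983] [-0.8 -1.5  1.5] 0.033733586982490245
```

View pics/w3.png

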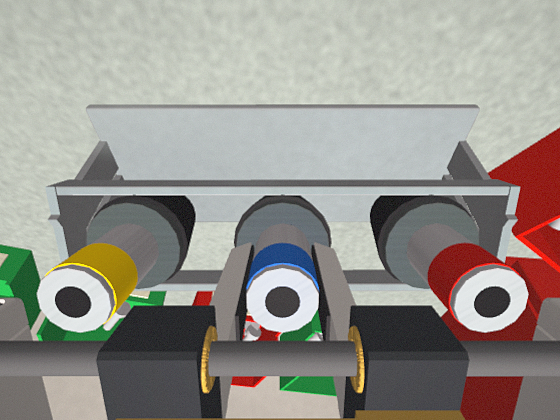

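The fingers hold the blue shank (33.7 mm, seen at (283,300)), and the neighbours are clear.

Run:
```python
from h import *
ax=rackaxis(aR); mid=np.array([.563,.2072,.1065])
servo_line(mid+ax*.055,vel=.05)
o=get_obs();print(o['time_s'],o['wrist_force'].round(1),o['gripper_width'])
servo_line(mid+ax*.115,vel=.08)
o=get_obs();print(o['time_s'],o['wrist_force'].round(1),o['ft_torque'].round(2),o['gripper_width'],o['qpos'].round(2))
p=get_image('wrist');save(p,'w4');p=get_image('side');save(p,'s4')
# plan
y=np.array([-np.sin(.34),np.cos(.34),0])
for v in (y,-y):
  for P in ([.5,.0,.33],[.457,-.232,.25],[.457,-.232,.1275]):
    print(ik(P,frm([0,0,-1],v).as_rotvec()))
```

```text
8.95 [-0.3  0.5 -5.6] 0.033368200327101305
9.85 [-1.2  0.2 -6.8] [-0.37  1.04  0.01] 0.03356687500989993 [ 0.31  0.54 -1.05  2.31  1.66  0.55 -0.12]
[ 0.73230995  0.52148168 -1.21084004  1.75530242  0.51690868  1.23283126
  1.29551821]
[ 1.09732653  0.58883413 -1.05822558  1.8461779   0.58789565  1.06073252
  1.71763969]
[ 1.09701888  0.85051011 -1.13778172  1.97371301  0.95463755  0.98991514
  1.38903157]
[ 0.44625403  0.35925738 -0.69403108  1.761574    0.25352943  1.11200671
 -1.56060151]
[ 1.0025741   0.52166986 -0.87623894  1.84836083  0.47396949  0.99522722
 -1.30587615]
[ 0.75844314  0.62124893 -0.5126229   1.98247931  0.48460148  0.65959666
 -1.29580616]
```

View pics/s4.png

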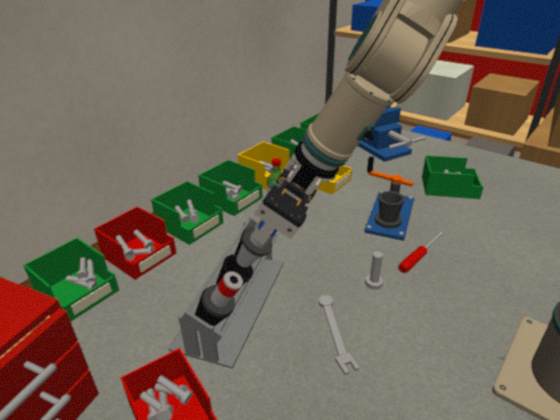

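Run:
```python
from h import *
ax=rackaxis(aR); mid=np.array([.563,.2072,.1065])
servo_line(get_obs()['eef_pos']+np.array([-.03,-.03,.08]),vel=.15)
a0=.34
x=np.array([np.cos(a0),np.sin(a0),0])
rot=frm([0,0,-1],x).as_rotvec()
move_pose([.47,-.03,.36],rot)
o=get_obs();print(o['time_s'],o['wrist_force'].round(1),o['qpos'].round(2))
save(get_image('top'),'t5')
move_pose([.457,-.232,.27],rot)
o=get_obs();print(o['time_s'],o['wrist_force'].round(1),o['eef_pos'],o['gripper_width'],o['qpos'].round(2))
for c in ("top","wrist","side"):
    p=get_image(c); save(p,c+'5')
    np.save(c+'5.npy',p,allow_pickle=True)
    for n in ("socket_mouth","stand","clamp_pivot","clamp_knob","blue_holder_mid"):
        for d in landmark_of(p,n)[:1]: print(c,n,np.round(d['at'],4),round(d['p'],2),proj(p,d['at'])[0].round())
```

```text
11.5417 [-0.2  0.7 -6.8] [ 0.68  0.32 -0.91  1.78  0.28  1.18  0.03]
12.4833 [ 0.7  0.4 -5.9] [ 0.45817368 -0.22976111  0.27068286] 0.03347360341167718 [ 0.96  0.47 -0.8   1.82  0.39  1.01  0.34]
top socket_mouth [ 0.4539 -0.2334  0.0851] 0.62 [401. 304.]
top stand [ 0.4601 -0.2364 -0.003 ] 0.8 [392. 297.]
top clamp_pivot [ 0.4791 -0.2898  0.1266] 0.62 [437. 291.]
top clamp_knob [ 0.5548 -0.2856  0.1228] 0.7 [433. 249.]
top blue_holder_mid [ 0.4597 -0.2304  0.235 ] 0.6 [421. 307.]
wrist socket_mouth [ 0.4566 -0.2313  0.0878] 0.81 [281. 192.]
wrist stand [ 0.4562 -0.2318  0.0032] 0.62 [280. 177.]
wrist clamp_knob [ 0.5512 -0.2875  0.1272] 0.73 [349. 281.]
wrist blue_holder_mid [ 0.4588 -0.2295  0.2377] 0.65 [284. 246.]
side socket_mouth [ 0.4587 -0.2326  0.0831] 0.82 [390. 197.]
side stand [ 0.4606 -0.2328  0.0017] 0.89 [386. 223.]
side clamp_pivot [ 0.4766 -0.2929  0.1301] 0.73 [397. 169.]
side clamp_knob [ 0.5507 -0.2882  0.1309] 0.84 [370. 162.]
side blue_holder_mid [ 0.4567 -0.2308  0.2321] 0.63 [399. 143.]
```

View pics/wrist5.png

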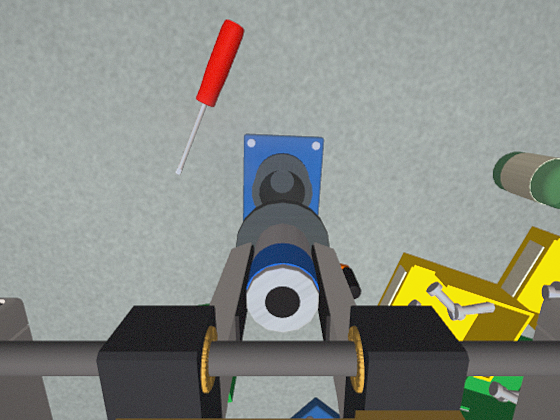

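View pics/side5.png

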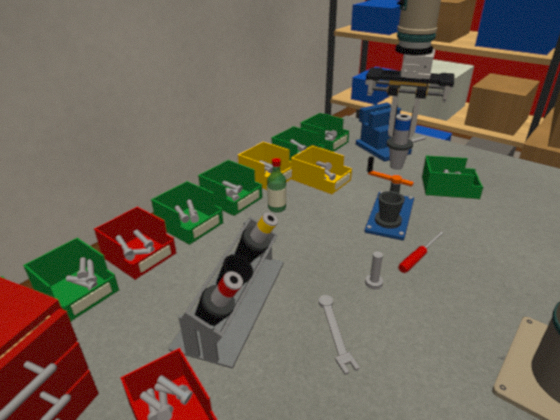

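View pics/t5.png

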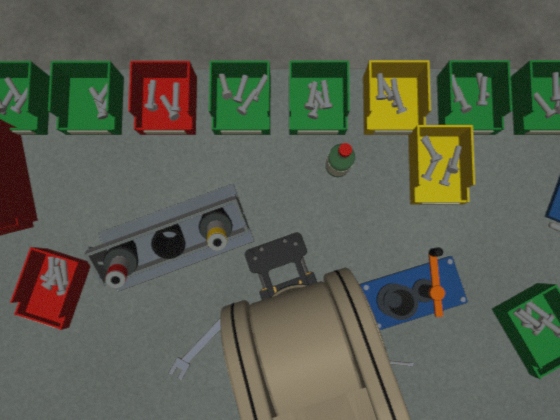

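The holder hangs upright above the stand: in the wrist view the socket mouth is at (281,190) and the held flange is just below it. I'll refine the socket centre by fitting its rim in the top and side pictures.

Run:
```python
from h import *
print(get_obs()['eef_pos'],get_obs()['tcp_rot'])
out=[]
for c,f in (("top","top0"),("side","side0"),):
    p=np.load(c+'5.npy',allow_pickle=True).item(); im=cv2.imread(f'pics/{f}.png')
    for C,col in (((.457,-.2325,.085),(0,255,0)),):
        u=proj(p,C)[0]; x0,y0=(u-30).astype(int)
        k=6; cr=cv2.resize(im[y0:y0+60,x0:x0+66],None,fx=k,fy=k,interpolation=cv2.INTER_CUBIC)
        cr=np.clip(cr.astype(float)*1.8,0,255).astype(np.uint8); raw=cr.copy()
        th=np.linspace(0,2*np.pi,60)
        for r in (.0248,.0328):
            pts=proj(p,[(C[0]+r*np.cos(t),C[1]+r*np.sin(t),.085) for t in th])
            cv2.polylines(cr,[((pts-[x0,y0]+.5)*k).astype(np.int32)],True,col,1)
        out.append(np.hstack([raw,cr]))
cv2.imwrite('pics/fit.png',np.vstack(out)[:, :])
print(np.vstack(out).shape)
```

```text
[ 0.45698175 -0.23204764  0.26997891] [-1.81369745e+00 -2.56508522e+00 -6.88513761e-05]
(720, 792, 3)
```

View pics/fit.png

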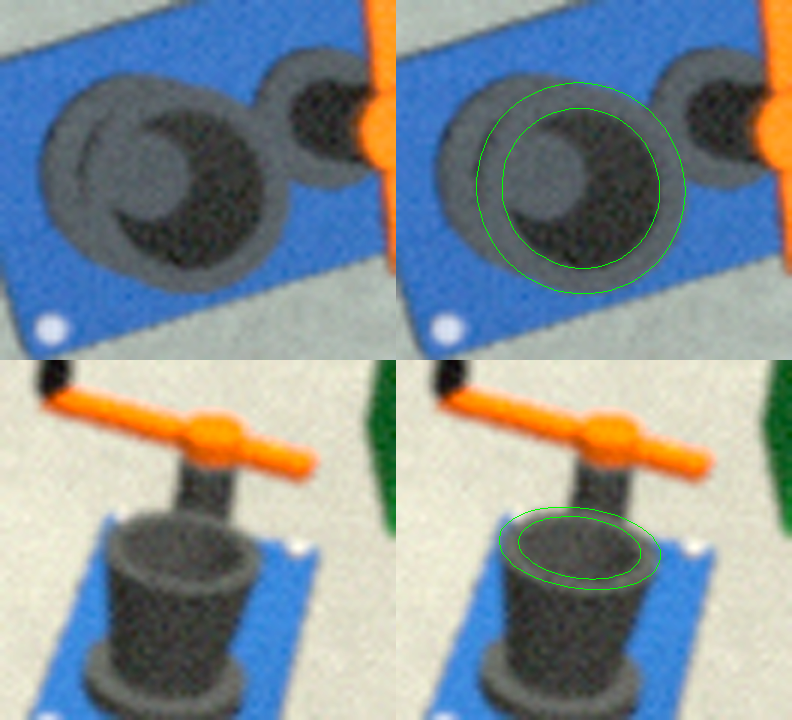

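Run:
```python
from h import *
T=np.array([.45698,-.23205,.26998]); out=[]
for c in ("wrist","side"):
    p=get_image(c); im=p['frame'][:,:,::-1].copy()
    k=4 if c=='wrist' else 6
    zt=T[2]-.035 # mid
    u=proj(p,[T[0],T[1],zt-(.02 if c=='side' else -.02)])[0]; w,h=(100,75) if c=='wrist' else (60,70)
    if c=='wrist': w,h=(70,80)
    x0,y0=(u-[w,h]).astype(int) if c=='wrist' else (u-[30,40]).astype(int)
    W,H=(140,150) if c=='wrist' else (60,100)
    cr=cv2.resize(np.ascontiguousarray(im[y0:y0+H,x0:x0+W]),None,fx=k,fy=k,interpolation=cv2.INTER_CUBIC)
    cr=np.clip(cr.astype(float)*1.5,0,255).astype(np.uint8)
    th=np.linspace(0,2*np.pi,60)
    for dz,r in ((-.0635,.0145),(-.0075,.03),(.0015,.03),(.0635,.017)):
        pts=proj(p,[(T[0]+r*np.cos(t),T[1]+r*np.sin(t),zt+dz) for t in th])
        cv2.polylines(cr,[((pts-[x0,y0]+.5)*k).astype(np.int32)],True,(0,255,0),1)
    if c=='wrist':
      for r in (.0248,.0328):
        pts=proj(p,[(.457+r*np.cos(t),-.2325+r*np.sin(t),.085) for t in th])
        cv2.polylines(cr,[((pts-[x0,y0]+.5)*k).astype(np.int32)],True,(0,0,255),1)
    cv2.imwrite(f'pics/held_{c}.png',cr)
```

```text
(no output)
```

View pics/held_wrist.png

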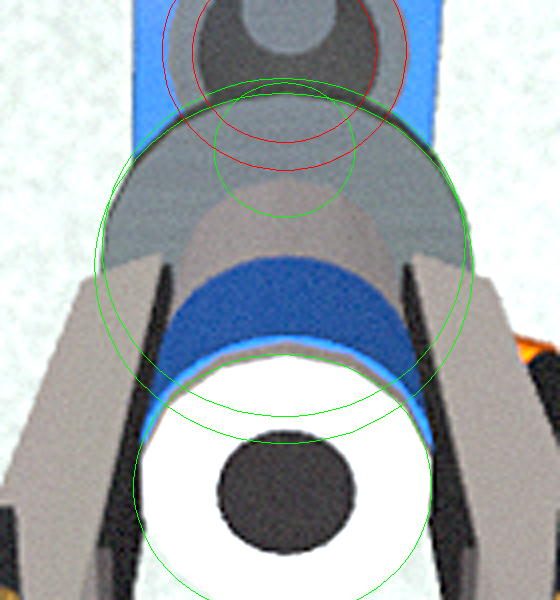

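View pics/held_side.png

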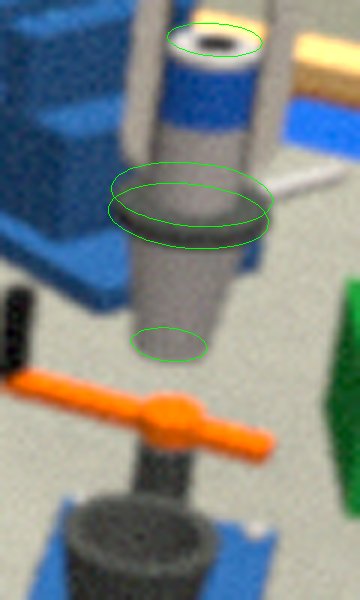

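Held geometry and socket agree with the model to about 1 mm: in the wrist crop, the flange and top-face edges lie on the predicted circles. I'll lower it gently.

Run:
```python
from h import *
C=[.457,-.2325]
servo_line([*C,.19],vel=.08,threshold=8)
o=get_obs();print(o['time_s'],o['wrist_force'].round(1),o['eef_pos'].round(4))
hit=servo_line([*C,.15],vel=.035,threshold=6)
o=get_obs();print(hit,o['time_s'],o['wrist_force'].round(1),o['eef_pos'].round(4),o['ft_torque'].round(2))
if not hit:
    hit=servo_line([*C,.125],vel=.02,threshold=5)
    o=get_obs();print(hit,o['time_s'],o['wrist_force'].round(1),o['eef_pos'].round(4),o['ft_torque'].round(2))
save(get_image('wrist'),'w6');save(get_image('side'),'s6')
```

```text
14.6333 [-0.5 -0.3 -5.9] [ 0.4575 -0.2326  0.1905]
False 15.925 [ 0.7 -0.1 -5.9] [ 0.4572 -0.2325  0.1502] [ 0.02 -0.07 -0.01]
True 16.9417 [-1.4  0.2  6.3] [ 0.457  -0.2325  0.1277] [ 0.03 -0.09 -0.02]
```

View pics/w6.png

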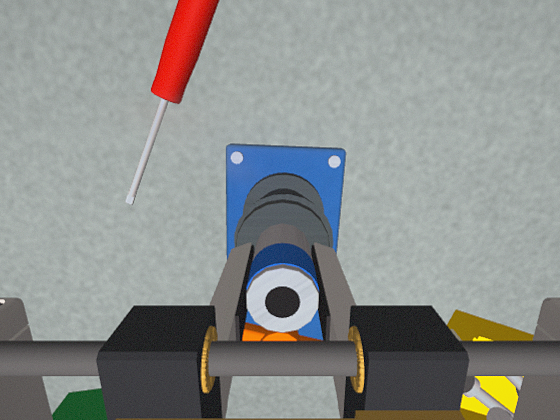

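View pics/s6.png

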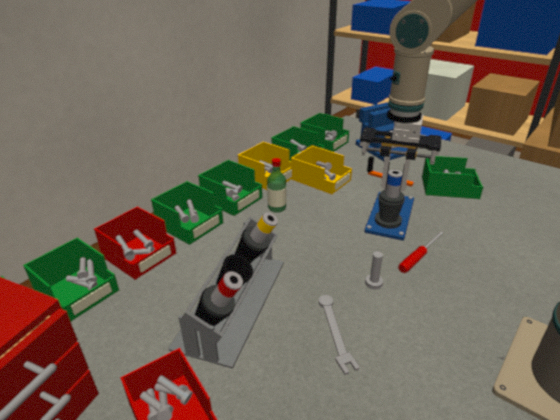

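Contact came at TCP z 0.1277 against an expected 0.1275, and the flange sits on the mouth in the wrist view at (283,205). I'll release, retreat straight up and check.

Run:
```python
from h import *
C=[.457,-.2325]
grip(.06,20)
o=get_obs();print(o['time_s'],o['wrist_force'].round(1),o['gripper_width'])
servo_line([*C,.2],vel=.1)
servo_line([*C,.27],vel=.2)
out=[]
for c in ("wrist","side"):
    p=get_image(c); im=p['frame'][:,:,::-1].copy(); save(p,c+'7')
    for n in ("clamp_pivot","clamp_knob","blue_holder_mid"):
        for d in landmark_of(p,n)[:1]: print(c,n,np.round(d['at'],4),round(d['p'],2),proj(p,d['at'])[0].round())
    if c=='side':
        k=6;u=proj(p,[*C,.1])[0];x0,y0=(u-[50,55]).astype(int)
        cr=cv2.resize(np.ascontiguousarray(im[y0:y0+95,x0:x0+100]),None,fx=k,fy=k,interpolation=cv2.INTER_CUBIC)
        cr=np.clip(cr.astype(float)*1.6,0,255).astype(np.uint8)
        th=np.linspace(0,2*np.pi,60)
        for z,r in ((.085,.0328),(.094,.03),(.156,.017)):
            pts=proj(p,[(C[0]+r*np.cos(t),C[1]+r*np.sin(t),z) for t in th])
            cv2.polylines(cr,[((pts-[x0,y0]+.5)*k).astype(np.int32)],True,(0,255,0),1)
        cv2.imwrite('pics/seat.png',cr)
print(get_obs()['time_s'])
```

```text
17.65 [ 0.2 -0.1  0.4] 0.05977915442336179
wrist clamp_pivot [ 0.4734 -0.2944  0.1271] 0.83 [278. 264.]
wrist blue_holder_mid [ 0.4607 -0.236   0.0923] 0.7 [285. 198.]
side clamp_pivot [ 0.4771 -0.2923  0.1279] 0.75 [397. 170.]
side clamp_knob [ 0.5521 -0.2896  0.1288] 0.75 [370. 162.]
side blue_holder_mid [ 0.4535 -0.2324  0.0894] 0.72 [393. 196.]
19.4333
```

View pics/seat.png

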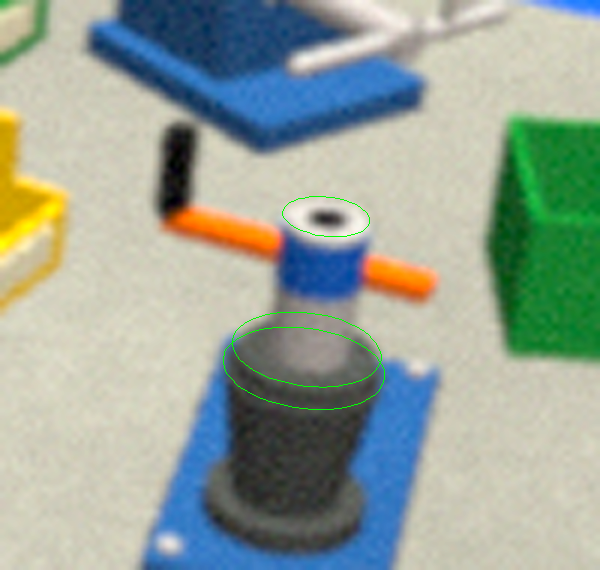

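View pics/wrist7.png

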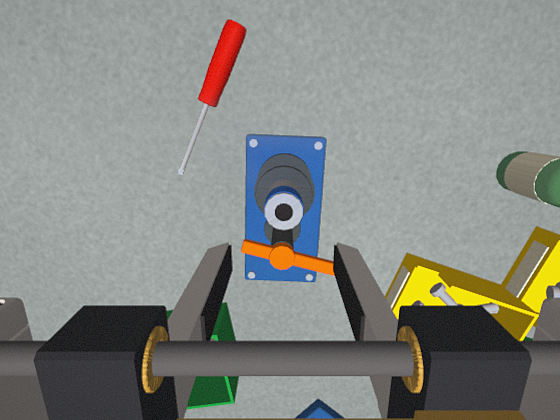

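The holder is seated: its rim and top ring match the home-position overlay in the side crop (top face at (325,217), upright). The knob is near (0.552,-0.287). Next I'll cage it and swing it round.

```bash
cat >> h.py <<'E'
PV=np.array([.477,-.2935]); aS=.31
def knob(phi,z,r=.075): return np.array([PV[0]+r*np.cos(phi),PV[1]+r*np.sin(phi),z])
def krot(phi): return frm([0,0,-1],[-np.sin(phi),np.cos(phi),0]).as_rotvec()
E
python3 - <<'E'
from h import *
for phi in (.08,-.4,-.9,-1.26,-1.35): print(phi,ik(knob(phi,.132),krot(phi)))
print(ik(knob(.08,.25),krot(.08)))
servo_line(get_obs()['eef_pos']+[0.02,-.01,.02],vel=.2)
move_pose(knob(.08,.25),krot(.08))
o=get_obs();print(o['time_s'],o['eef_pos'],o['qpos'].round(2))
p=get_image('wrist');save(p,'w8')
for d in landmark_of(p,'clamp_knob')[:1]: print(np.round(d['at'],4),round(d['p'],2))
print(proj(p,[[.5524,-.2874,.147],[.5524,-.2874,.127]]))
E
```

```text
0.08 [ 0.97419342  0.89076654 -0.97871117  1.66901335  0.83579754  1.05466762
  1.37347887]
-0.4 [ 0.971697    0.86052063 -0.86851568  1.63457006  0.75142025  1.01182423
  1.02596414]
-0.9 [ 0.97514806  0.81517783 -0.74867629  1.64587551  0.65587527  0.94819735
  0.65685608]
-1.26 [ 0.97443963  0.77446716 -0.66125366  1.68293642  0.58490746  0.89123241
  0.38328717]
-1.35 [ 0.97313215  0.76346706 -0.63946904  1.69549581  0.56713619  0.87583019
  0.3136218 ]
[ 1.01587758  0.77150917 -1.07890976  1.5507334   0.70428152  1.250507
  1.47636238]
20.775 [ 0.55110786 -0.28702984  0.24976141] [ 1.01  0.77 -1.07  1.55  0.7   1.25  1.48]
[ 0.5492 -0.2872  0.1273] 0.62
[[281.11677594 215.53044261]
 [281.17924608 208.79058054]]
```

View pics/w8.png

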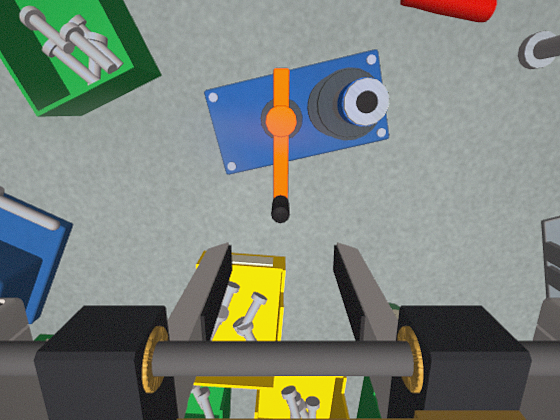

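The knob top is at (280,213) against a predicted (281,215), the clamp arm lines up with the tool axis, and the finger gap straddles it.

Run:
```python
from h import *
p=get_image('wrist');print('hub',proj(p,[[*PV,.11]]))
hit=servo_line(knob(.08,.132),vel=.08,threshold=6)
o=get_obs();print(hit,o['time_s'],o['eef_pos'],o['wrist_force'].round(1))
if not hit:
    grip(.022,8)
    o=get_obs();print(o['gripper_width'],o['wrist_force'].round(1))
    save(get_image('wrist'),'w9')
```

```text
hub [[281.45796927 120.46268585]]
False 22.55 [ 0.55206489 -0.28757435  0.13250624] [-0.1  0.2  0.5]
0.02187401248583605 [-0.1 -0.3  0.4]
```

View pics/w9.png

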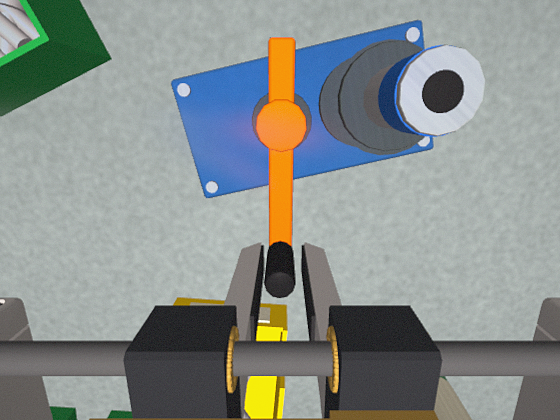

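The knob stands between the pads at (280,265), so the swing can start.

Run:
```python
from h import *
for phi in np.linspace(.08,-1.20,13)[1:]:
    hit=servo_line(knob(phi,.132),vel=.07,frame=krot(phi),threshold=15)
    o=get_obs();F=o['wrist_force'];t=np.array([np.sin(phi),-np.cos(phi),0])
    print(round(phi,2),hit,round(o['time_s'],2),F.round(1),'tan',round(F@t,1))
    if hit: break
save(get_image('side'),'s10');save(get_image('wrist'),'w10');save(get_image('top'),'t10')
```

```text
-0.03 False 23.62 [-0.8 -0.2 -0.3] tan 0.2
-0.13 False 23.88 [-0.6 -0.8 -0.1] tan 0.9
-0.24 False 24.15 [-0.1 -0.6 -0.2] tan 0.6
-0.35 False 24.42 [ 0.1  0.2 -0.8] tan -0.2
-0.45 False 24.68 [-1.2  0.4  0. ] tan 0.2
-0.56 False 24.95 [-0.  -0.5 -0.4] tan 0.4
-0.67 False 25.22 [0.3 0.5 0.9] tan -0.6
-0.77 False 25.48 [ 0.5 -0.2  0.2] tan -0.2
-0.88 False 25.75 [-0.3 -0.9  0.2] tan 0.9
-0.99 False 26.02 [-0.4 -0.3  0.8] tan 0.5
-1.09 False 26.28 [-0.5 -0.1 -0.2] tan 0.5
-1.2 False 26.55 [ 0.5 -1.   0. ] tan -0.1
```

View pics/w10.png

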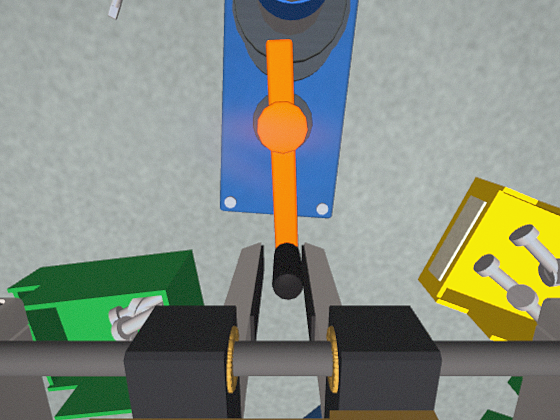

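The finger is already over the flange edge at (280,60), a few degrees short of the stop. I'll push on until I feel the stop.

Run:
```python
from h import *
for phi in np.arange(-1.22,-1.48,-.025):
    hit=servo_line(knob(phi,.132),vel=.03,frame=krot(phi),threshold=8)
    o=get_obs();F=o['wrist_force'];t=np.array([np.sin(phi),-np.cos(phi),0])
    print(round(phi,3),hit,round(o['time_s'],2),F.round(1),'tan',round(F@t,1),np.round(np.arctan2(*(o['eef_pos'][:2]-PV)[::-1]),3))
    if hit or F@t<-7: break
save(get_image('wrist'),'w11')
```

```text
-1.22 False 26.95 [ 1.2  0.7 -0.6] tan -1.4 -1.216
-1.245 False 27.2 [ 1.   0.2 -0.7] tan -1.0 -1.244
-1.27 False 27.45 [ 1.3  1.1 -0.7] tan -1.6 -1.272
-1.295 False 27.7 [ 0.4  1.3 -1. ] tan -0.7 -1.297
-1.32 False 27.95 [ 1.7  1.2 -1. ] tan -2.0 -1.318
-1.345 False 28.2 [ 4.3  1.9 -2.8] tan -4.7 -1.319
-1.37 False 28.45 [ 8.7  2.6 -5.4] tan -9.0 -1.321
```

View pics/w11.png

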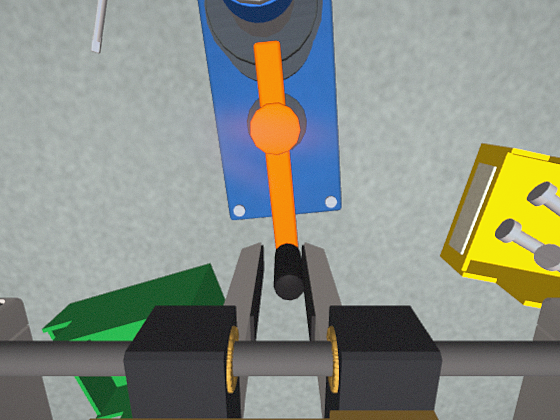

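The arm stalls and the force rises to 9 N at the end stop. Now I'll ease off, open, lift away and check.

Run:
```python
from h import *
servo_line(knob(-1.30,.132),vel=.03,frame=krot(-1.30))
grip(.05)
phi=-1.30
servo_line(knob(phi,.2),vel=.1)
servo_line(knob(phi,.33,.12),vel=.2)
o=get_obs();print(o['time_s'],o['wrist_force'].round(1))
servo_line(o['eef_pos']+np.array([-.05,-.12,.03]),vel=.2)
for c in ("top","side","wrist"):
    p=get_image(c); save(p,c+'12')
    for n in ("clamp_pivot","clamp_knob","blue_holder_mid","yellow_holder_mid","red_holder_mid","oil_bottle"):
        for d in landmark_of(p,n)[:1]: print(c,n,np.round(d['at'],4),round(d['p'],2),proj(p,d['at'])[0].round())
    u=proj(p,[*PV,.1])[0]; x0,y0=np.maximum((u-[50,50]).astype(int),0)
    cv2.imwrite(f'pics/z_{c}.png',cv2.resize(np.ascontiguousarray(p['frame'][y0:y0+90,x0:x0+100,::-1]),None,fx=6,fy=6,interpolation=cv2.INTER_CUBIC))
print(get_obs()['time_s'])
```

```text
31.125 [-0.2 -0.   0.6]
top clamp_pivot [ 0.4823 -0.2929  0.1256] 0.85 [438. 289.]
top blue_holder_mid [ 0.4567 -0.2312  0.0921] 0.8 [400. 302.]
top yellow_holder_mid [0.5985 0.1195 0.1041] 0.93 [214. 226.]
top red_holder_mid [0.5308 0.2932 0.104 ] 0.68 [121. 262.]
top oil_bottle [ 7.365e-01 -1.216e-01  5.000e-04] 0.77 [336. 165.]
side clamp_pivot [ 0.4769 -0.2927  0.129 ] 0.58 [397. 170.]
side clamp_knob [ 0.4999 -0.3648  0.1252] 0.69 [401. 159.]
side blue_holder_mid [ 0.4562 -0.2345  0.0921] 0.83 [392. 194.]
side yellow_holder_mid [0.5945 0.1174 0.101 ] 0.57 [257. 239.]
side red_holder_mid [0.5305 0.2946 0.1048] 0.77 [219. 298.]
side oil_bottle [ 0.7398 -0.1247  0.0024] 0.72 [276. 206.]
wrist clamp_knob [ 0.4983 -0.3673  0.1259] 0.89 [357.  52.]
32.9917
```

View pics/top12.png

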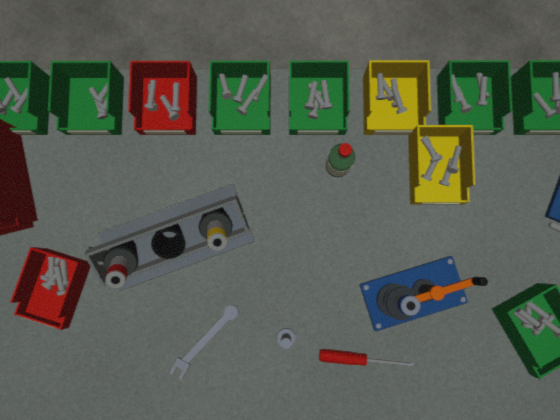

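View pics/z_side.png

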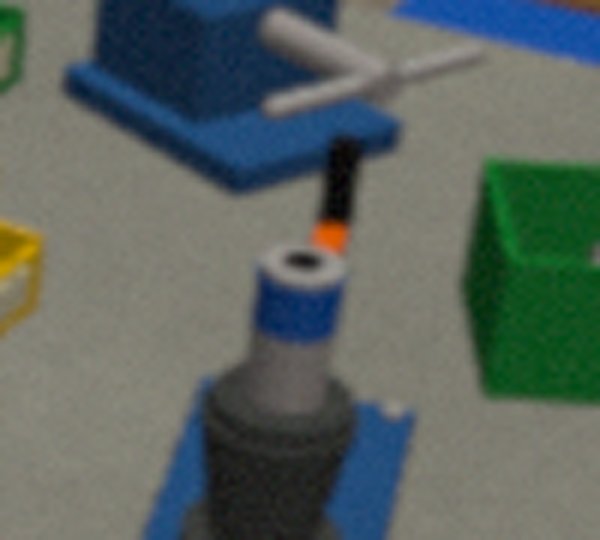

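View pics/wrist12.png

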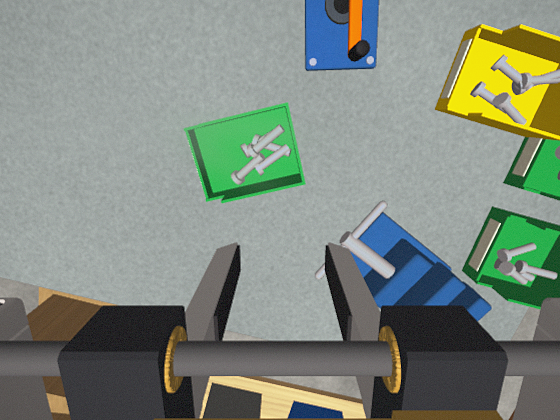

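The top view shows the clamp finger lying to the holder at (410,303), with the knob at (481,282) on the stand's -y side. The red and yellow holders and the bottle have not moved, and the arm is clear.

```bash
python3 -c "
from h import *
print(finish_job(), get_obs()['time_s'])"
```

```text
the job is handed in; nothing more can be done
the job is handed in; nothing more can be done
```

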